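# Forming tools back on their own bases

## Task

The three steel forming tools on the jeweller's bench each stand on the wrong wooden base. Put each upright in the middle of the base that is its home, the doming block on the square one, the mandrel on the round one and the anvil on the long one, with the block square to its base and the anvil lengthwise along its base (either way round), parking one of them on the empty black rubber mat on the way. Set them down rather than drop them, and leave the jar, dish and hammer where they are.

Things in the scene. Friction and masses are not known exactly. Their poses are not given: they have to be found in the camera images.
- doming_block: Loose steel doming block: a 42 mm cube with round dark dimples on its faces, 0.5 kg. Origin: centre of its underside; z up; x and y square to its side faces (so it is 42 mm wide along x and along y). Grip two opposite side faces.
- mandrel: Loose stepped steel mandrel, round and upright, 62 mm tall, 0.35 kg: foot 50 mm across and 10 mm high, then a shank 34 mm across from 10 to 44 mm, then 26 mm across to 53 mm, then 18 mm across to 62 mm. Origin: centre of its underside; z up along its axis. Grip the 34 mm shank.
- anvil: Loose small steel horn anvil, 42 mm tall, 0.45 kg: foot 60 mm (x) by 40 mm (y), 10 mm high; narrow waist; above it a head 28 mm wide (y) and 58 mm long, from x = -36 to +22 mm and from 24 to 42 mm up; a pointed horn on to x = +50 mm. Origin: centre of the underside of its foot; x along its length towards the horn; z up. Grip across the flat sides of the head, closing along y.
- square_base: Square dark wooden base, 88 by 88 mm, home of the doming block; x and y square to its edges. Screwed to the bench, cannot move. Wood 12 mm thick, flat on top with no rim (a flush grey felt inlay in the middle). Origin: centre of its underside; z up; its top is 12 mm above the origin.
- round_base: Round dark wooden base, 92 mm across, home of the mandrel. Screwed to the bench, cannot move. Wood 12 mm thick, flat on top with no rim (a flush grey felt inlay in the middle). Origin: centre of its underside; z up; its top is 12 mm above the origin.
- long_base: Long dark wooden base, 122 mm (x) by 72 mm (y), home of the anvil; x along its long side. Screwed to the bench, cannot move. Wood 12 mm thick, flat on top with no rim (a flush grey felt inlay in the middle). Origin: centre of its underside; z up; its top is 12 mm above the origin.
- mat: Spare black rubber mat, 100 by 100 mm and 6 mm thick, empty at the start, fixed to the bench. Origin: centre of its underside; z up; x and y square to its edges.
- jar: Closed glass jar with a metal cap, 84 mm across and 115 mm tall, loose, standing beyond the bases: leave alone. Origin: centre of its underside.
- dish: Small white ceramic dish, 96 mm across and 26 mm tall, loose: leave alone. Origin: centre of its underside.
- hammer: Hammer, 220 mm long, loose, lying on the bench on the robot's right: leave alone. x along its handle towards the head.
There are look-alikes about, which are no part of the job. Leave any orange look-alike of the anvil alone.

How it is judged (in metres and radians):
On the way:
1. one of the three tools has been parked: it stands upright and released on the rubber mat (((horizontal distance between doming_block and mat below 0.045 m and z of doming_block in the frame of mat below 0.01 m and angle between doming_block's own z axis and vertical below 0.08 rad and linear speed of doming_block below 0.02 m/s and angular speed of doming_block below 0.2 rad/s and contact force between doming_block and the fingers below 0.1 N) or (horizontal distance between mandrel and mat below 0.045 m and z of mandrel in the frame of mat below 0.01 m and angle between mandrel's own z axis and vertical below 0.08 rad and linear speed of mandrel below 0.02 m/s and angular speed of mandrel below 0.2 rad/s and contact force between mandrel and the fingers below 0.1 N) or (horizontal distance between anvil and mat below 0.045 m and z of anvil in the frame of mat below 0.01 m and angle between anvil's own z axis and vertical below 0.08 rad and linear speed of anvil below 0.02 m/s and angular speed of anvil below 0.2 rad/s and contact force between anvil and the fingers below 0.1 N))), for 0.2 s.
At the end, for the whole second after the job is handed in: Each tool stands upright, released and still on its own base (block: square, mandrel: round, anvil: long), within 12 mm of its centre; anvil along the long base within 0.2 rad, either way round; block square to its base within 0.2 rad, any quarter turn (horizontal distance between doming_block and square_base below 0.012 m and z of doming_block in the frame of square_base between 0.009 and 0.015 m and angle between each of doming_block, mandrel, anvil's own z axis and vertical below 0.08 rad and linear speed of each of doming_block, mandrel, anvil below 0.02 m/s and angular speed of each of doming_block, mandrel, anvil below 0.2 rad/s and contact force between each of doming_block, mandrel, anvil and the fingers below 0.1 N and horizontal distance between mandrel and round_base below 0.012 m and z of mandrel in the frame of round_base between 0.009 and 0.015 m and horizontal distance between anvil and long_base below 0.012 m and z of anvil in the frame of long_base between 0.009 and 0.015 m and angle between the x axis of anvil and the x axis of long_base, either way round below 0.2 rad and (angle between the x axis of doming_block and the x axis of square_base, either way round below 0.2 rad or angle between the x axis of doming_block and the y axis of square_base, either way round below 0.2 rad)); the robot touches nothing.
It fails at once if a tool is dropped from more than about a centimetre, or flung ((linear speed of doming_block above 0.5 m/s and contact force between doming_block and anything else below 0.1 N) or (linear speed of mandrel above 0.5 m/s and contact force between mandrel and anything else below 0.1 N) or (linear speed of anvil above 0.5 m/s and contact force between anvil and anything else below 0.1 N)).
It fails at once if a tool is knocked over (angle between any of doming_block, mandrel, anvil's own z axis and vertical above 0.7 rad).
It fails at once if the jar is moved by more than 20 mm (distance of jar from where it was at the start of the episode above 0.02 m).
It fails at once if the dish is moved by more than 20 mm (distance of dish from where it was at the start of the episode above 0.02 m).
It fails at once if the hammer is moved by more than 20 mm (distance of hammer from where it was at the start of the episode above 0.02 m).
It also fails if it takes over 96 s, if anything falls off the work surface, if the arm or the gripper's body presses on something with over 40 N, if the wrist force passes 120 N, or if a joint passes its speed limit or range.

## Robot

A 6-joint arm with a two-finger parallel gripper is mounted at the origin on the work surface. World frame = base frame: x ahead of the robot, y to its left, z up, the work surface at z = 0. Lengths are in mm, angles in rad, forces in N, time in s.
With the tool pointing down it reaches from about 350 to 875 mm from the base axis. Payload 4.2 kg.
Tool frame: the origin (TCP) lies between the finger pads; the fingertips stand 11 mm ahead of it and the grasp point (between the pads) lies 8 mm behind it; z points along the fingers, y is the direction in which the jaws open and shut (so a half turn about z gives the same grasp; the last joint's range is limited). The gripper opens to 85 mm and grips with 20 to 120 N. Pads are 22 mm wide; open, the fingers measure 114 mm over their backs; the gripper's body (76 mm by 85 mm) begins 54 mm behind the grasp point. The pads swing forward as they close: fully open they stand 13 mm farther back than shut.
Start: joints at [-1.041, 0.385, 0.008, 0, -1.194, -0.259], TCP at [167.206, -602.197, 242.312] pointing down, gripper open.
Joint ranges: [-3.14, 3.14], [-1.21, 2.06], [-1.07, 1.41], [-3.16, 2.05], [-2.99, -0.16], [-3.1, 3.1]. Speed limits (rad/s): [2.79, 2.79, 3.14, 3.14, 3.14, 3.14].

## Interface

Orientations are given as a unit quaternion [x, y, z, w].
In Python, from bench import * gives the robot as it stands.
- The arm moves only by the tool servo_tool, never from a script. Its argument "rows" is a list of rows, each a list of 7 numbers: the opening, from 0 (shut) to 1 (fully open), then the shift along the tool's x, y, z in cm, then the turn, a rotation vector about the tool's x, y, z in degrees. A call has 1 to 12 rows; each row shifts and turns the commanded pose from where the row before left it, along the tool's axes as they then stand; what a row does not reach is not made up. A row lasts 1/10 s, in which the tool goes at most 50 mm and 8.59 degrees, less where a joint would pass 70% of its speed; a pose out of reach is approached as far as the arm can. A call is refused whole if a number of a shift passes 5 or a number of a turn 8.59, either way. A call with a gripper value outside its range is refused whole. The fingers move at their own pace and stop on an object; the grip force is fixed at half the most. Time passes only in rows, so rows that do not move let the fingers close. It gives the time, the measured TCP pose, the force and the opening at its end, in the units of the state.
- read_state(): the state, without advancing time (a new reading comes with each control period).
- get_image(name): name is "scene" or "top" or "wrist"; returns a dict with "image" (400x640x3 uint8, red, green, blue), "mtx" (3x3 intrinsics, pixels), "k1" (the pictures are not rectified: a ray, as slopes to the right and down, at radius r is drawn at 1 + k1 r^2 times it, then the intrinsics apply), "extrinsics" (4x4, takes a point from camera to world coordinates). Camera axes: x right, y up, looking along -z (the intrinsics and any distortion apply to the point x, -y, -z); pixel columns grow to the right and rows downward; lengths in mm; the calibration is good to about 2 mm. A picture is of the moment at which its call begins. There is no depth.
- job_done(): hands the job in, once; it reports no verdict.
The state is a dict: "clock": time; "joints": joint angles; "joint_vel": joint speeds; "joint_efforts": joint torques, N m; "position": TCP position; "ee_rot": TCP orientation; "contact_force": force on the tool from outside, world axes, zero at the start; "wrist_torque": the same for the moment, N m; "gripper_width": finger opening in mm.
Only numpy, scipy, OpenCV 4.12 (cv2) and the standard library are available. Lean on these libraries where they do the work, as an engineer would, in place of code of your own. Each camera call takes 0.05 s, during which the arm holds its last target. There are 200 camera calls.

## Working session

There is one attempt and no reset: what is moved stays moved. The work goes in short steps, Python scripts to look and compute and a tool call to move; the robot and the scene stay as the last step left them, time stands still between calls to the robot, and variables do not carry over. Pictures are saved under pics/ and viewed, about 12 in all and at most 16, crops included, and the job is handed in when it is done.

Besides the shell and the picture viewer there is one more tool, called after ">>>" as name(argument=value, ...), one argument or row to a line, values as JSON. servo_tool: Moves the arm, as the interface text tells. Its arguments: {"type":"object","properties":{"rows":{"type":"array","items":{"type":"array","items":{"type":"number"}}}},"required":["rows"]}

```bash
ls; mkdir -p pics
python3 - <<'E'
from bench import *
import cv2
s=read_state();print(s)
for n in("top","scene"):
    d=get_image(n);cv2.imwrite(f"pics/{n}0.png",d["image"][:,:,::-1]);print(n,d["mtx"],d["k1"],d["extrinsics"])
E
```

```text
pics
{'clock': 0.0, 'joints': array([-1.04138781e+00,  3.85603147e-01,  6.64420387e-03, -5.24540430e-04,
       -1.19399572e+00, -2.58603811e-01]), 'joint_vel': array([ 0.00038948,  0.00049284, -0.00091215,  0.00142196,  0.00019075,
       -0.00080826]), 'joint_efforts': array([-3.51208973e-04, -3.92288733e+01,  1.88398308e+01,  4.18632612e+00,
       -4.58140639e-03, -5.44641921e-06]), 'position': array([ 167.07503717, -601.68279263,  241.19683109]), 'ee_rot': array([-1.34893029e-01,  9.90859549e-01,  1.09006121e-03, -1.89193880e-04]), 'contact_force': array([ 0.28830955, -0.09344789, -0.73506621]), 'wrist_torque': array([ 0.05292272,  0.02907637, -0.03114502]), 'gripper_width': 85.55439353332906}
top [[395.80494129   0.         315.70084123]
 [  0.         395.80494129 192.37793646]
 [  0.           0.           1.        ]] -0.02985111138793793 [[-5.81227086e-02  9.74582111e-01 -2.16359560e-01  3.32184978e+02]
 [-9.98307799e-01 -5.63474786e-02  1.43701006e-02 -6.81084860e+01]
 [ 1.81352738e-03  2.16828665e-01  9.76207991e-01  9.69266506e+02]
 [ 0.00000000e+00  0.00000000e+00  0.00000000e+00  1.00000000e+00]]
scene [[379.76642313   0.         317.95714171]
 [  0.         379.76642313 206.28885675]
 [  0.           0.           1.        ]] -0.0018452107607742833 [[ 6.33679209e-01 -4.73925408e-01  6.11428956e-01  1.12575749e+03]
 [ 7.73585849e-01  3.92238207e-01 -4.97708874e-01 -5.61622583e+02]
 [-3.94891649e-03  7.88380554e-01  6.15175185e-01  6.43494458e+02]
 [ 0.00000000e+00  0.00000000e+00  0.00000000e+00  1.00000000e+00]]
```

View pics/top0.png

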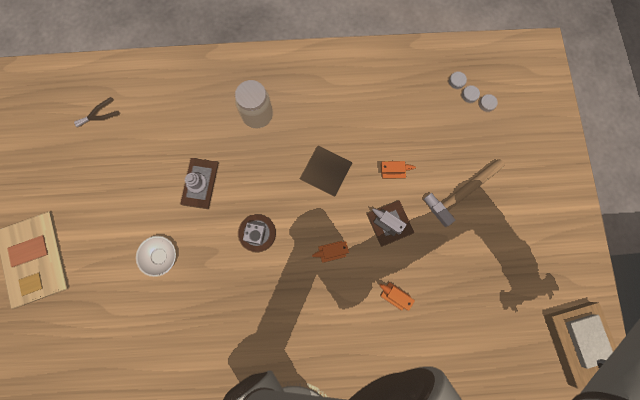

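View pics/scene0.png

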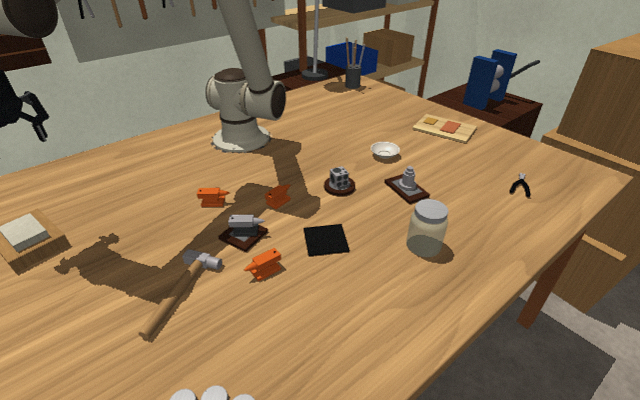

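```bash
cat > h.py <<'E'
from bench import *
import cv2, numpy as np
from scipy.spatial.transform import Rotation as R
def pix2w(d,uv,z):
    """pixels -> world points at height z"""
    uv=np.atleast_2d(np.array(uv,float)); out=[]
    K=d["mtx"];E=d["extrinsics"]
    p=cv2.undistortPoints(uv.reshape(-1,1,2),K,np.array([d["k1"],0,0,0,0]),None,None).reshape(-1,2)
    v=np.c_[p[:,0],-p[:,1],-np.ones(len(p))]@E[:3,:3].T; o=E[:3,3]
    return o+v*((z-o[2])/v[:,2])[:,None]
def w2pix(d,P):
    E=d["extrinsics"]; c=(np.atleast_2d(np.array(P,float))-E[:3,3])@E[:3,:3]
    c=c*[1,-1,-1]
    return cv2.projectPoints(c.reshape(-1,1,3),np.zeros(3),np.zeros(3),d["mtx"],np.array([d["k1"],0,0,0,0]))[0].reshape(-1,2)
def crop(d,u0,v0,u1,v1,s,name):
    im=d["image"][v0:v1,u0:u1,::-1]
    cv2.imwrite(name,cv2.resize(im,None,fx=s,fy=s,interpolation=cv2.INTER_CUBIC))
def rel(P,yaw=None):
    """where world point P lies in tool axes (cm)"""
    s=read_state(); r=R.from_quat(s["ee_rot"]); return r.inv().apply(np.array(P)-s["position"])/10
E
python3 - <<'E'
from h import *
d=get_image("top")
crop(d,170,140,450,290,2.8,"pics/c1.png")
E
```

```text
(no output)
```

View pics/c1.png

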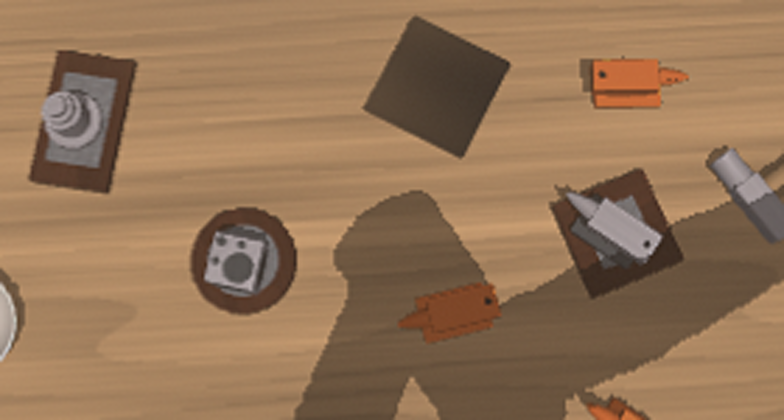

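Run:
```python
from h import *
np.set_printoptions(precision=1,suppress=True)
d=get_image("top")
f=lambda pts,z: pix2w(d,np.array(pts)/2.8+[170,140],z)
for n,p,z in [("long",[(57,50),(136,60),(109,193),(30,181)],12),("square",[(552,204),(641,168),(683,258),(592,298)],12),("mat",[(414,16),(510,65),(461,158),(364,108)],6),("round",[(191,260),(297,260),(244,207),(244,314)],10),("block",[(213,231),(266,238),(262,292),(205,287)],54),("mandreltop",[(64,103)],74),("anvil head",[(604,196),(662,238),(636,265),(577,223)],54),("horn",[(555,187)],48),("hammerhead",[(710,150),(784,240)],15)]:
    w=f(p,z); e=[np.linalg.norm(w[i]-w[i-1]) for i in range(len(w))]
    a=[np.degrees(np.arctan2(*(w[(i+1)%len(w)]-w[i])[1::-1])) for i in range(len(w))]
    print(n,w.mean(0)[:2],"edges",np.array(e),"dirs",np.array(a)); 
print(f([(710,150),(735,145),(784,240),(784,165)],15))
dd=pix2w(d,[(156,256),(251,95),(334,250),(397,295)],20);print(dd)
```

```text
long [585.3 205.5] edges [121.6  72.9 123.   71.4] dirs [-100.8  168.6   78.1  -10.7]
square [ 458.2 -259.7] edges [88.  85.8 86.2 87.4] dirs [ -71.3 -160.8  109.9   18.1]
mat [ 599.9 -111.9] edges [97.9 98.6 97.3 98. ] dirs [-121.6  148.9   58.8  -30.7]
round [452.5  65.7] edges [66.4 92.1 66.5 93.1] dirs [-93.3  42.3 178.5  42.3]
block [445.7  65.8] edges [46.8 44.7 44.8 47.3] dirs [-100.8  174.    81.8   -9.3]
mandreltop [584.6 203.9] edges [0.] dirs [0.]
anvil head [ 453.5 -253.6] edges [32.7 58.9 31.9 59.3] dirs [-130.3  131.4   50.4  -49.1]
horn [ 494.3 -203.7] edges [0.] dirs [0.]
hammerhead [ 483.5 -376.1] edges [100.1 100.1] dirs [-146.5   33.5]
[[ 525.3 -348.5   15. ]
 [ 528.5 -371.2   15. ]
 [ 441.8 -403.7   15. ]
 [ 508.  -412.5   15. ]]
[[ 409.5  307.    20. ]
 [ 811.7   71.1   20. ]
 [ 399.7 -117.4   20. ]
 [ 287.  -257.    20. ]]
```

```bash
cat >> h.py <<'E'
def plan(P,jaw):
    """turn (deg about tool axes) first, then shift (cm) in turned tool axes; jaw = world yaw deg of tool y mod 180"""
    s=read_state(); r=R.from_quat(s["ee_rot"]); y=r.apply([0,1,0]); cur=np.degrees(np.arctan2(y[1],y[0]))
    dlt=(jaw-cur+90)%180-90; g=np.radians(cur+dlt); yy=np.array([np.cos(g),np.sin(g),0]); z=np.array([0,0,-1.])
    t=R.from_matrix(np.c_[np.cross(yy,z),yy,z])
    print("t",round(s["clock"],2),"jaw now",cur.round(1),"turn",np.degrees((r.inv()*t).as_rotvec()).round(1),"then shift",(t.inv().apply(np.array(P)-s["position"])/10).round(2),"j6",s["joints"][5].round(2),"pos",s["position"].round(1),"w",round(s["gripper_width"],1))
E
python3 -c "
from h import *
plan([458,-248,200],140)"
```

```text
t 0.2 jaw now 105.5 turn [  0.1   0.  -34.5] then shift [-45.81   0.47   4.16] j6 -0.26 pos [ 167.1 -601.9  241.6] w 85.6
```

>>> servo_tool(
  rows=[
    [1,0,0,0,0,0,-8.5],
    [1,0,0,0,0,0,-8.5],
    [1,0,0,0,0,0,-8.5],
    [1,0,0,0,0,0,-8.5],
  ],
)

```text
clock: 0.6
position: [167.2, -602.0, 242.0]
ee_rot: [-0.422, 0.907, 0.0, 0.0]
contact_force: [0.2, -0.5, -0.5]
gripper_width: 85.4
```

>>> servo_tool(
  rows=[
    [1,-4,0,0,0,0,0],
    [1,-4,0,0,0,0,0],
    [1,-4,0,0,0,0,0],
    [1,-4,0,0,0,0,0],
    [1,-4,0,0.5,0,0,0],
    [1,-4,0,0.5,0,0,0],
    [1,-4,0,0.5,0,0,0],
    [1,-4,0,0.5,0,0,0],
    [1,-4,0.2,0.5,0,0,0],
    [1,-4,0.2,0.6,0,0,0],
    [1,-4,0,0.5,0,0,0],
    [1,-1.8,0,0.5,0,0,0],
  ],
)

```text
clock: 1.8
position: [463.2, -249.1, 201.1]
ee_rot: [-0.42, 0.907, -0.0, 0.0]
contact_force: [0.0, -1.3, -0.1]
gripper_width: 86.2
```

>>> servo_tool(
  rows=[
    [1,0,0,0,0,0,0],
    [1,0,0,0,0,0,0],
    [1,0,0,0,0,0,0],
  ],
)

```text
clock: 2.1
position: [461.0, -251.8, 201.5]
ee_rot: [-0.418, 0.908, -0.0, -0.0]
contact_force: [-0.1, -0.1, -0.4]
gripper_width: 85.7
```

```bash
python3 -c "
from h import *
plan([458,-248,200],140)
d=get_image('wrist');print(d['extrinsics'],d['mtx'],d['k1']);crop(d,0,0,640,400,1.2,'pics/w1.png')"
```

```text
t 2.1 jaw now 139.5 turn [-0.  -0.  -0.5] then shift [-0.1   0.48  0.15] j6 -0.52 pos [ 461.  -251.8  201.5] w 85.7
[[-7.59512929e-01 -6.22760966e-01 -1.87906599e-01  4.14205786e+02]
 [ 6.50492168e-01 -7.27034266e-01 -2.19729641e-01 -3.07722905e+02]
 [ 2.24507212e-04 -2.89119274e-01  9.57293056e-01  3.32621264e+02]
 [ 0.00000000e+00  0.00000000e+00  0.00000000e+00  1.00000000e+00]] [[348.85020866   0.         316.44406835]
 [  0.         348.85020866 197.5708535 ]
 [  0.           0.           1.        ]] -0.07061764282969193
```

View pics/w1.png

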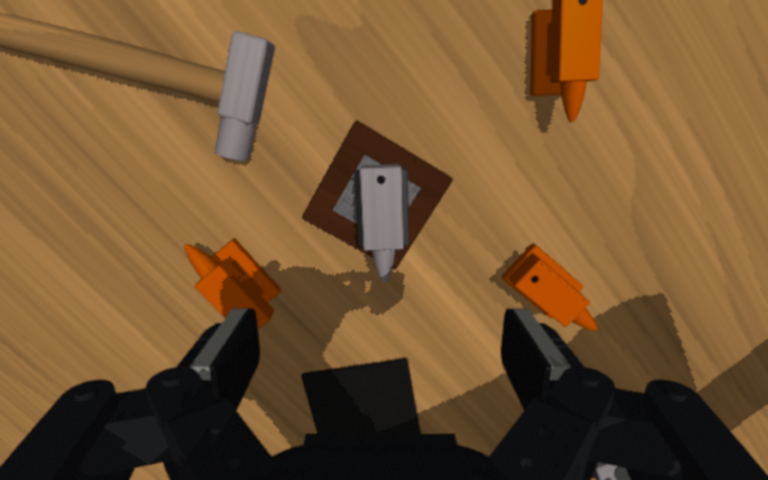

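Run:
```python
from h import *
np.set_printoptions(precision=1,suppress=True)
d=get_image("wrist")
f=lambda p,z: pix2w(d,np.array(p)/1.2,z)
w=f([(357,165),(406,165),(409,249),(360,250)],54);print(w,w.mean(0)); v=(w[2]+w[3]-w[0]-w[1]);a=np.arctan2(v[1],v[0]);print(np.degrees(a), w.mean(0)[:2]+7*np.array([np.cos(a),np.sin(a)]))
print("horn",f([(385,278)],48)); print("base",f([(357,121),(453,180),(303,215)],12), f([(453,180),(303,215)],12).mean(0))
print("orange",f([(190,248),(235,240),(280,290),(262,325),(535,245),(503,278),(595,328)],20))
print("hammer",f([(235,162),(270,45)],20))
```

```text
[[ 447.9 -291.6   54. ]
 [ 423.2 -270.5   54. ]
 [ 459.  -223.9   54. ]
 [ 485.6 -245.7   54. ]] [ 453.9 -257.9   54. ]
51.50451427497504 [ 458.3 -252.5]
horn [[ 487.5 -216.3   48. ]]
base [[ 431.4 -313.6   12. ]
 [ 404.3 -232.4   12. ]
 [ 511.3 -287.5   12. ]] [ 457.8 -260.    12. ]
orange [[ 596.5 -327.8   20. ]
 [ 563.8 -308.6   20. ]
 [ 566.7 -254.8   20. ]
 [ 601.  -241.9   20. ]
 [ 386.4 -151.    20. ]
 [ 422.3 -144.9   20. ]
 [ 388.6  -54.4   20. ]]
hammer [[ 519.6 -351.1   20. ]
 [ 442.6 -392.3   20. ]]
```

```bash
python3 -c "
from h import *
plan([456.8,-253,38],141)"
```

```text
t 2.2 jaw now 139.4 turn [-0.   0.  -1.6] then shift [ 0.34  0.26 16.36] j6 -0.52 pos [ 461.  -252.   201.6] w 85.3
```

>>> servo_tool(
  rows=[
    [1,0.34,0.26,0,0,0,-1.6],
    [1,0,0,2,0,0,0],
    [1,0,0,2.5,0,0,0],
    [1,0,0,2.5,0,0,0],
    [1,0,0,2.5,0,0,0],
    [1,0,0,2.5,0,0,0],
    [1,0,0,1.5,0,0,0],
    [1,0,0,1,0,0,0],
    [1,0,0,1,0,0,0],
    [1,0,0,0.8,0,0,0],
    [1,0,0,0,0,0,0],
    [1,0,0,0,0,0,0],
  ],
)

```text
clock: 3.4
position: [457.7, -252.3, 38.7]
ee_rot: [-0.431, 0.902, -0.0, 0.0]
contact_force: [0.8, 0.0, 0.6]
gripper_width: 85.2
```

```bash
python3 -c "
from h import *
plan([456.8,-253,38],141)
d=get_image('wrist');crop(d,0,0,640,400,1,'pics/w2.png')"
```

```text
t 3.4 jaw now 141.1 turn [-0.   0.   0.1] then shift [0.11 0.02 0.07] j6 -0.49 pos [ 457.7 -252.3   38.7] w 85.2
```

View pics/w2.png

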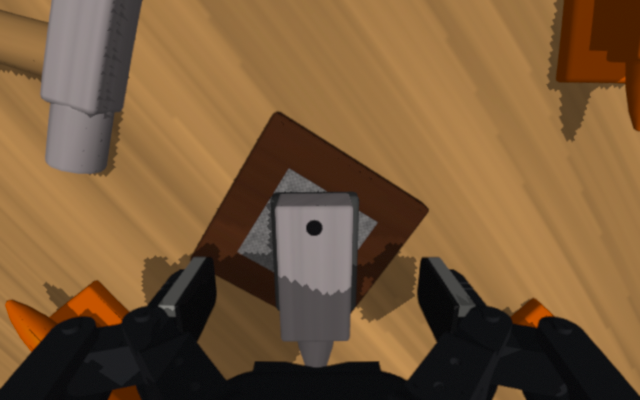

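>>> servo_tool(
  rows=[
    [0,0,0,0,0,0,0],
    [0,0,0,0,0,0,0],
    [0,0,0,0,0,0,0],
    [0,0,0,0,0,0,0],
    [0,0,0,0,0,0,0],
    [0,0,0,0,0,0,0],
    [0,0,0,0,0,0,0],
    [0,0,0,0,0,0,0],
    [0,0,0,0,0,0,0],
    [0,0,0,0,0,0,0],
  ],
)

```text
clock: 4.45
position: [457.9, -252.3, 38.8]
ee_rot: [-0.432, 0.902, -0.0, 0.0]
contact_force: [-0.3, -0.1, 5.3]
gripper_width: 27.2
```

>>> servo_tool(
  rows=[
    [0,0,0,-0.3,0,0,0],
    [0,0,0,-0.7,0,0,0],
    [0,0,0,-1.5,0,0,0],
    [0,0,0,-2,0,0,0],
    [0,0,0,-2,0,0,0],
    [0,0,0,-2,0,0,0],
    [0,0,0,-1.5,0,0,0],
    [0,0,0,-1,0,0,0],
    [0,0,0,0,0,0,0],
    [0,0,0,0,0,0,0],
  ],
)

```text
clock: 5.45
position: [456.5, -251.8, 147.4]
ee_rot: [-0.431, 0.902, 0.001, -0.001]
contact_force: [-0.8, -0.4, -5.1]
gripper_width: 27.1
```

```bash
python3 -c "
from h import *
plan([600,-112,140],149)
plan([600,-112,140],141)"
```

```text
t 5.45 jaw now 141.1 turn [ 0.1 -0.  -7.9] then shift [-19.37  -5.1    0.74] j6 -0.49 pos [ 456.5 -251.8  147.4] w 27.1
t 5.45 jaw now 141.1 turn [ 0.1 -0.   0.1] then shift [-19.9   -2.36   0.74] j6 -0.49 pos [ 456.5 -251.8  147.4] w 27.1
```

>>> servo_tool(
  rows=[
    [0,-1,-0.1,0,0,0,0],
    [0,-2,-0.3,0,0,0,0],
    [0,-3,-0.4,0,0,0,0],
    [0,-3,-0.4,0,0,0,0],
    [0,-3,-0.3,0,0,0,0],
    [0,-3,-0.3,0,0,0,0],
    [0,-2.5,-0.3,0,0,0,0],
    [0,-1.5,-0.2,0,0,0,0],
    [0,-0.9,-0.1,0,0,0,0],
    [0,0,0,1,0,0,0],
    [0,0,0,2,0,0,0],
    [0,0,0,2,0,0,0],
  ],
)

```text
clock: 6.65
position: [599.7, -113.1, 97.2]
ee_rot: [-0.431, 0.902, 0.0, -0.0]
contact_force: [-0.1, -0.2, -5.6]
gripper_width: 27.1
```

>>> servo_tool(
  rows=[
    [0,0,0,2,0,0,0],
    [0,0,0,1.5,0,0,0],
    [0,0,0,1,0,0,0],
    [0,0,0,0.5,0,0,0],
    [0,0,0,0,0,0,0],
    [0,0,0,0,0,0,0],
  ],
)

```text
clock: 7.25
position: [601.4, -112.5, 49.0]
ee_rot: [-0.431, 0.902, -0.0, 0.001]
contact_force: [0.4, -0.3, -4.4]
gripper_width: 26.8
```

Lower slowly from 49 to about 33 mm, watching the force.

>>> servo_tool(
  rows=[
    [0,0,0,0.4,0,0,0],
    [0,0,0,0.4,0,0,0],
    [0,0,0,0.3,0,0,0],
    [0,0,0,0.2,0,0,0],
    [0,0,0,0.1,0,0,0],
    [0,0,0,0.1,0,0,0],
    [0,0,0,0,0,0,0],
    [0,0,0,0,0,0,0],
  ],
)

```text
clock: 8.05
position: [601.0, -112.3, 33.4]
ee_rot: [-0.431, 0.902, -0.0, 0.0]
contact_force: [-0.6, -0.0, -4.6]
gripper_width: 26.9
```

>>> servo_tool(
  rows=[
    [0,0,0,0.1,0,0,0],
    [0,0,0,0,0,0,0],
    [0,0,0,0,0,0,0],
  ],
)

```text
clock: 8.35
position: [601.2, -112.3, 32.9]
ee_rot: [-0.432, 0.902, -0.0, 0.0]
contact_force: [-0.2, -0.1, -1.0]
gripper_width: 26.9
```

>>> servo_tool(
  rows=[
    [0.3,0,0,0,0,0,0],
    [0.6,0,0,0,0,0,0],
    [1,0,0,0,0,0,0],
    [1,0,0,0,0,0,0],
    [1,0,0,0,0,0,0],
    [1,0,0,0,0,0,0],
    [1,0,0,0,0,0,0],
    [1,0,0,-1,0,0,0],
    [1,0,0,-2,0,0,0],
    [1,0,0,-3,0,0,0],
    [1,0,0,-4,0,0,0],
    [1,0,0,-4,0,0,0],
  ],
)

```text
clock: 9.55
position: [600.6, -112.4, 174.3]
ee_rot: [-0.431, 0.902, -0.0, -0.0]
contact_force: [0.9, -1.6, -0.6]
gripper_width: 85.2
```

```bash
python3 -c "
from h import *
plan([449,66,180],172)
plan([449,66,180],82)"
```

```text
t 9.55 jaw now 141.1 turn [  0.   -0.  -30.9] then shift [-15.56  17.5   -0.57] j6 -0.76 pos [ 600.6 -112.4  174.3] w 85.2
t 9.55 jaw now 141.1 turn [-0.  -0.  59.1] then shift [17.5  15.56 -0.57] j6 -0.76 pos [ 600.6 -112.4  174.3] w 85.2
```

>>> servo_tool(
  rows=[
    [1,0,0,0,0,0,-7.7],
    [1,0,0,0,0,0,-7.7],
    [1,0,0,0,0,0,-7.7],
    [1,0,0,0,0,0,-7.7],
    [1,-2.5,2.8,0,0,0,0],
    [1,-2.5,2.8,0,0,0,0],
    [1,-2.5,2.8,0,0,0,0],
    [1,-2.5,2.8,0,0,0,0],
    [1,-2.5,2.8,0,0,0,0],
    [1,-2.5,2.8,0,0,0,0],
    [1,-0.6,0.7,0,0,0,0],
    [1,0,0,0,0,0,0],
  ],
)

```text
clock: 10.75
position: [449.2, 67.6, 173.3]
ee_rot: [-0.657, 0.754, -0.0, 0.001]
contact_force: [1.1, -0.3, 0.1]
gripper_width: 85.4
```

```bash
python3 -c "
from h import *
plan([449,66,180],172)
d=get_image('wrist');crop(d,0,0,640,400,1.2,'pics/w3.png')"
```

```text
t 10.75 jaw now 172.1 turn [-0.1  0.1  0.1] then shift [ 0.16 -0.   -0.67] j6 -0.65 pos [449.2  67.6 173.3] w 85.4
```

View pics/w3.png

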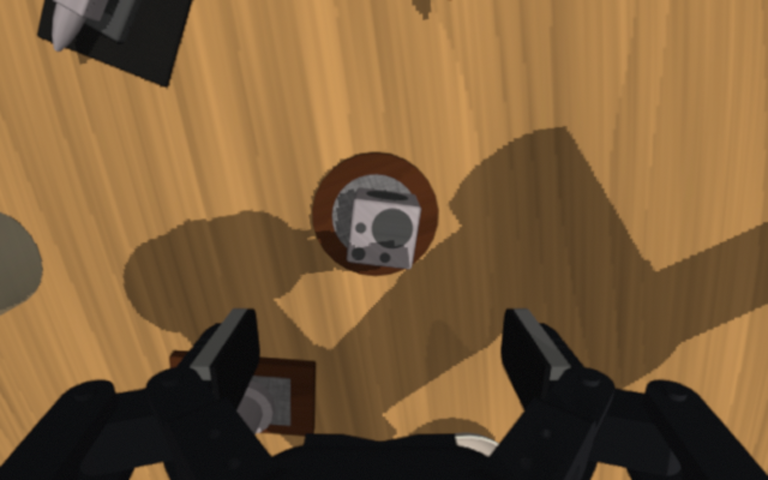

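Run:
```python
from h import *
np.set_printoptions(precision=1,suppress=True)
d=get_image("wrist")
f=lambda p,z: pix2w(d,np.array(p)/1.2,z)
w=f([(354,198),(420,207),(412,269),(347,262)],54);print(w.mean(0))
for i in range(4):
    v=w[(i+1)%4]-w[i];print(np.linalg.norm(v),np.degrees(np.arctan2(v[1],v[0]))%90)
print("round",f([(375,213)],12),"edges",f([(312,213),(438,213)],12))
c=w.mean(0); a=np.degrees(np.arctan2(*((w[1]-w[0])+(w[2]-w[3]))[1::-1]));print("jaw",a)
plan([c[0],c[1],28],a)
```

```text
[449.1  68.   54. ]
40.66869703165711 74.07580514777223
40.769830353067604 76.34339751153182
41.756573291168536 75.4368827051206
41.73320634162473 74.81311671509893
round [[454.2  63.4  12. ]] edges [[499.   57.1  12. ]
 [409.4  69.7  12. ]]
jaw 164.76532632698223
t 10.85 jaw now 171.9 turn [-0.1  0.   7.2] then shift [-0.1  0.1 14.5] j6 -0.65 pos [450.3  66.7 172.9] w 85.6
```

>>> servo_tool(
  rows=[
    [1,-0.1,0.1,0,0,0,7],
    [1,0,0,2,0,0,0],
    [1,0,0,2.5,0,0,0],
    [1,0,0,2.5,0,0,0],
    [1,0,0,2.5,0,0,0],
    [1,0,0,2,0,0,0],
    [1,0,0,1.5,0,0,0],
    [1,0,0,0.8,0,0,0],
    [1,0,0,0.5,0,0,0],
    [1,0,0,0,0,0,0],
    [1,0,0,0,0,0,0],
  ],
)

```text
clock: 11.95
position: [449.4, 67.9, 29.8]
ee_rot: [-0.608, 0.794, -0.0, 0.001]
contact_force: [0.2, 0.2, 0.0]
gripper_width: 84.9
```

>>> servo_tool(
  rows=[
    [0.7,0,0,0,0,0,0],
    [0.6,0,0,0,0,0,0],
    [0,0,0,0,0,0,0],
    [0,0,0,0,0,0,0],
    [0,0,0,0,0,0,0],
    [0,0,0,0,0,0,0],
    [0,0,0,0,0,0,0],
    [0,0,0,0,0,0,0],
    [0,0,0,0,0,0,0],
  ],
)

```text
clock: 12.85
position: [448.5, 67.9, 29.9]
ee_rot: [-0.608, 0.794, 0.0, -0.0]
contact_force: [-2.5, 1.5, 6.0]
gripper_width: 41.5
```

```bash
python3 -c "
from h import *
plan([449,68,30],165)
d=get_image('wrist');crop(d,0,0,640,400,1,'pics/w4.png')"
```

```text
t 12.85 jaw now 164.9 turn [ 0.  -0.  -0.1] then shift [-0.02 -0.05 -0.01] j6 -0.77 pos [448.5  67.9  29.9] w 41.5
```

View pics/w4.png

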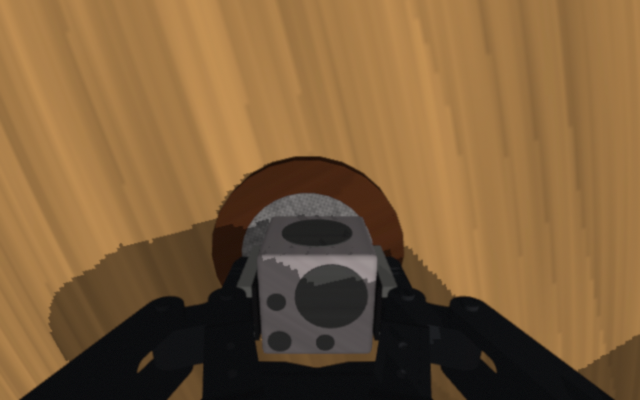

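>>> servo_tool(
  rows=[
    [0,0,0,-0.3,0,0,0],
    [0,0,0,-0.7,0,0,0],
    [0,0,0,-1.5,0,0,0],
    [0,0,0,-2,0,0,0],
    [0,0,0,-2,0,0,0],
    [0,0,0,-2,0,0,0],
    [0,0,0,-1.5,0,0,0],
    [0,0,0,-1,0,0,0],
    [0,0,0,0,0,0,0],
  ],
)

```text
clock: 13.8
position: [449.1, 68.1, 140.3]
ee_rot: [-0.608, 0.794, -0.0, 0.001]
contact_force: [0.5, 0.0, -5.2]
gripper_width: 41.7
```

```bash
python3 -c "
from h import *
plan([458,-260,140],19)
plan([458,-260,140],109)"
```

```text
t 13.8 jaw now 164.9 turn [ -0.1   0.1 -34.1] then shift [3.131e+01 9.840e+00 3.000e-02] j6 -0.77 pos [449.1  68.1 140.3] w 41.7
t 13.8 jaw now 164.9 turn [-0.   0.1 55.9] then shift [ 9.840e+00 -3.131e+01  3.000e-02] j6 -0.77 pos [449.1  68.1 140.3] w 41.7
```

>>> servo_tool(
  rows=[
    [0,0,0,0,0,0,-7],
    [0,0,0,0,0,0,-7],
    [0,0,0,0,0,0,-7],
    [0,0,0,0,0,0,-7],
    [0,0,0,0,0,0,-6.1],
  ],
)

```text
clock: 14.3
position: [447.8, 67.5, 138.0]
ee_rot: [0.815, -0.579, -0.001, 0.001]
contact_force: [-0.3, -0.4, -5.4]
gripper_width: 41.5
```

>>> servo_tool(
  rows=[
    [0,1.3,0.4,0,0,0,0],
    [0,2.5,0.8,0,0,0,0],
    [0,3.5,1.1,0,0,0,0],
    [0,3.5,1.1,0,0,0,0],
    [0,3.5,1.1,0,0,0,0],
    [0,3.5,1.1,0,0,0,0],
    [0,3.5,1.1,0,0,0,0],
    [0,3.5,1.1,0,0,0,0],
    [0,3,0.9,0,0,0,0],
    [0,2,0.7,0,0,0,0],
    [0,1.5,0.5,0,0,0,0],
    [0,0,0,0,0,0,0],
  ],
)

```text
clock: 15.5
position: [455.9, -262.3, 138.0]
ee_rot: [0.813, -0.583, -0.001, 0.001]
contact_force: [0.0, -0.2, -5.3]
gripper_width: 41.2
```

Run:
```python
from h import *
np.set_printoptions(precision=1,suppress=True)
plan([458,-260,40],19)
d=get_image('wrist')
im=np.ascontiguousarray(d["image"])
c=[[458+62.2*np.cos(np.radians(19+45+90*k)),-260+62.2*np.sin(np.radians(64+90*k)),12] for k in range(4)]
cv2.polylines(im,[w2pix(d,c).astype(np.int32)],True,(0,255,0),1); d["image"]=im
crop(d,0,0,640,400,1.2,'pics/w5.png')
```

```text
t 15.5 jaw now -161.3 turn [ 0.1  0.1 -0.3] then shift [-0.1 -0.3  9.8] j6 0.54 pos [ 455.9 -262.3  138. ] w 41.2
```

View pics/w5.png

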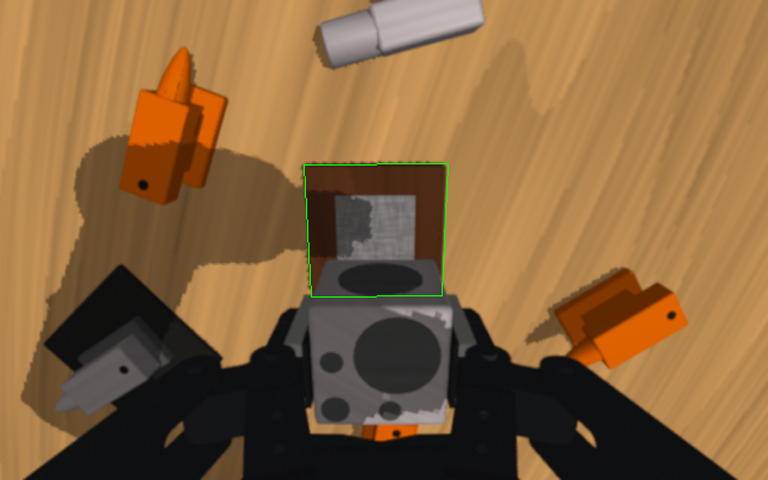

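>>> servo_tool(
  rows=[
    [0,-0.1,-0.3,1,0,0,0],
    [0,0,0,2,0,0,0],
    [0,0,0,2,0,0,0],
    [0,0,0,2,0,0,0],
    [0,0,0,1.5,0,0,0],
    [0,0,0,1,0,0,0],
    [0,0,0,0.5,0,0,0],
    [0,0,0,0.3,0,0,0],
    [0,0,0,0.2,0,0,0],
    [0,0,0,0.1,0,0,0],
    [0,0,0,0,0,0,0],
    [0,0,0,0,0,0,0],
  ],
)

```text
clock: 16.75
position: [459.9, -258.5, 33.8]
ee_rot: [0.814, -0.581, 0.0, -0.0]
contact_force: [0.8, 1.0, -4.7]
gripper_width: 41.0
```

```bash
python3 -c "
from h import *
plan([458,-260,30],19);print(read_state()['contact_force'])"
```

```text
t 16.75 jaw now -161.0 turn [-0. -0.  0.] then shift [0.08 0.23 0.38] j6 0.54 pos [ 459.9 -258.5   33.8] w 41.0
[ 0.82336694  0.9837577  -4.71838985]
```

>>> servo_tool(
  rows=[
    [0,0,0.15,0.1,0,0,0],
    [0,0,0,0.1,0,0,0],
    [0,0,0,0.1,0,0,0],
    [0,0,0,0.05,0,0,0],
    [0,0,0,0.05,0,0,0],
    [0,0,0,0,0,0,0],
    [0,0,0,0,0,0,0],
  ],
)

```text
clock: 17.45
position: [458.2, -258.9, 29.9]
ee_rot: [0.814, -0.58, 0.0, 0.0]
contact_force: [-2.0, 2.2, 4.1]
gripper_width: 41.4
```

Contact made (force sign reversed). Release, rise.

>>> servo_tool(
  rows=[
    [0.6,0,0,0,0,0,0],
    [0.7,0,0,0,0,0,0],
    [1,0,0,0,0,0,0],
    [1,0,0,0,0,0,0],
    [1,0,0,0,0,0,0],
    [1,0,0,0,0,0,0],
    [1,0,0,-1,0,0,0],
    [1,0,0,-2,0,0,0],
    [1,0,0,-3,0,0,0],
    [1,0,0,-4,0,0,0],
    [1,0,0,-4,0,0,0],
    [1,0,0,-2,0,0,0],
  ],
)

```text
clock: 18.65
position: [459.6, -259.5, 194.1]
ee_rot: [0.814, -0.58, 0.003, -0.001]
contact_force: [0.5, 0.0, 0.4]
gripper_width: 85.7
```

```bash
python3 -c "
from h import *
plan([585,205,190],19);plan([585,205,190],79)
d=get_image('wrist');crop(d,0,0,640,400,1,'pics/w6.png')"
```

```text
t 18.65 jaw now -160.9 turn [-0.3 -0.3  0.1] then shift [-39.83 -26.98   0.41] j6 0.54 pos [ 459.6 -259.5  194.1] w 85.7
t 18.65 jaw now -160.9 turn [ -0.2  -0.4 -59.9] then shift [  3.44 -47.99   0.41] j6 0.54 pos [ 459.6 -259.5  194.1] w 85.7
```

View pics/w6.png

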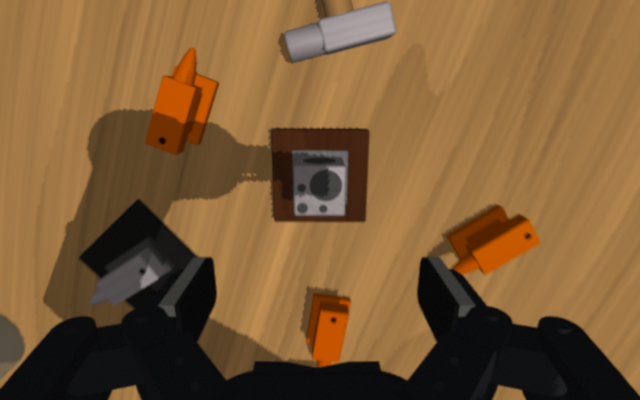

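>>> servo_tool(
  rows=[
    [1,-3.6,-2.4,0,0,0,0],
    [1,-3.6,-2.5,0,0,0,0],
    [1,-3.6,-2.5,0,0,0,0],
    [1,-3.6,-2.4,0,0,0,0],
    [1,-3.6,-2.5,0,0,0,0],
    [1,-3.6,-2.4,0,0,0,0],
    [1,-3.6,-2.4,0,0,0,0],
    [1,-3.6,-2.5,0,0,0,0],
    [1,-3.6,-2.4,0,0,0,0],
    [1,-3.6,-2.4,0,0,0,0],
    [1,-3.8,-2.5,0,0,0,0],
    [1,0,0,0,0,0,0],
  ],
)

```text
clock: 19.9
position: [583.9, 209.7, 189.1]
ee_rot: [0.816, -0.579, 0.0, -0.001]
contact_force: [-0.3, -1.3, -0.7]
gripper_width: 85.3
```

```bash
python3 -c "
from h import *
plan([585,205,190],19)
d=get_image('wrist');crop(d,0,0,640,400,1.2,'pics/w7.png')"
```

```text
t 19.9 jaw now -160.7 turn [-0.1  0.   0.3] then shift [ 0.48  0.05 -0.09] j6 -0.27 pos [583.9 209.7 189.1] w 85.3
```

View pics/w7.png

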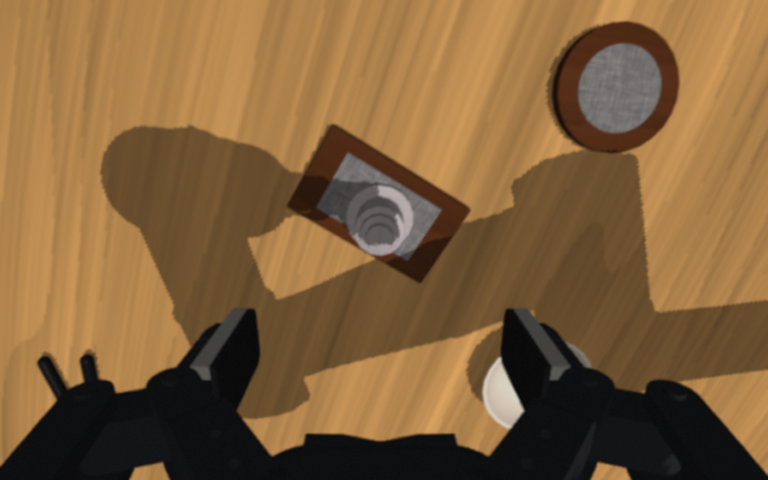

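Run:
```python
from h import *
np.set_printoptions(precision=1,suppress=True)
d=get_image("wrist")
f=lambda p,z: pix2w(d,np.array(p)/1.2,z)
print("top",f([(381,236)],74),"foot",f([(379.5,220)],20), "round felt",f([(620,88)],12),"outer",f([(616,87)],8))
w=f([(332,125),(470,209),(420,282),(288,206)],12);print("long",w.mean(0))
for i in range(4):
    v=w[(i+1)%4]-w[i];print(np.linalg.norm(v),np.degrees(np.arctan2(v[1],v[0]))%90)
plan([583,204,32],19)
```

```text
top [[583.2 207.3  74. ]] foot [[582.9 211.2  20. ]] round felt [[451.6  64.   12. ]] outer [[452.7  63.5   8. ]]
long [586.  204.2  12. ]
119.50602153981919 78.14911525651522
69.6892634614646 77.84372591508327
118.69030561173297 77.75372935811808
68.87067493158713 78.52107216624479
t 20.0 jaw now -160.9 turn [ 0.1 -0.   0.1] then shift [ 0.2  0.  15.7] j6 -0.27 pos [582.5 205.9 189. ] w 85.5
```

>>> servo_tool(
  rows=[
    [1,-0.2,-0.1,1,0,0,0],
    [1,0,0,2,0,0,0],
    [1,0,0,2.5,0,0,0],
    [1,0,0,2.5,0,0,0],
    [1,0,0,2.5,0,0,0],
    [1,0,0,2,0,0,0],
    [1,0,0,1.5,0,0,0],
    [1,0,0,0.8,0,0,0],
    [1,0,0,0.4,0,0,0],
    [1,0,0,0,0,0,0],
    [1,0,0,0,0,0,0],
  ],
)

```text
clock: 21.1
position: [583.7, 207.3, 38.1]
ee_rot: [0.814, -0.581, 0.0, -0.001]
contact_force: [-0.7, 0.8, 0.0]
gripper_width: 85.6
```

```bash
python3 -c "
from h import *
plan([583,208,37],19)
d=get_image('wrist');crop(d,0,0,640,400,1,'pics/w8.png')"
```

```text
t 21.1 jaw now -161.0 turn [-0.1  0.   0. ] then shift [-0.09  0.04  0.11] j6 -0.27 pos [583.7 207.3  38.1] w 85.6
```

View pics/w8.png

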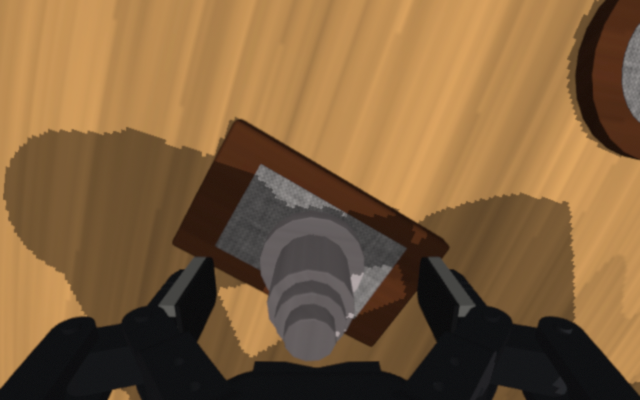

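```bash
python3 -c "
from h import *
d=get_image('wrist');print(pix2w(d,[(312,339)],74),pix2w(d,[(312,258)],20))"
```

```text
[[584.77641339 211.74231702  74.        ]] [[586.32087448 209.55578433  20.        ]]
```

>>> servo_tool(
  rows=[
    [1,-0.25,-0.2,0,0,0,0],
    [0.8,0,0,0,0,0,0],
    [0.6,0,0,0,0,0,0],
    [0.5,0,0,0,0,0,0],
    [0,0,0,0,0,0,0],
    [0,0,0,0,0,0,0],
    [0,0,0,0,0,0,0],
    [0,0,0,0,0,0,0],
    [0,0,0,0,0,0,0],
    [0,0,0,0,0,0,0],
    [0,0,0,0,0,0,0],
  ],
)

```text
clock: 22.3
position: [584.6, 210.5, 37.7]
ee_rot: [0.814, -0.581, 0.0, -0.0]
contact_force: [-0.7, -0.1, 4.4]
gripper_width: 32.6
```

>>> servo_tool(
  rows=[
    [0,0,0,-0.3,0,0,0],
    [0,0,0,-0.7,0,0,0],
    [0,0,0,-1.5,0,0,0],
    [0,0,0,-2,0,0,0],
    [0,0,0,-2,0,0,0],
    [0,0,0,-2,0,0,0],
    [0,0,0,-1.5,0,0,0],
    [0,0,0,-1,0,0,0],
    [0,0,0,0,0,0,0],
  ],
)

```text
clock: 23.2
position: [584.6, 210.5, 148.4]
ee_rot: [0.814, -0.581, 0.0, -0.001]
contact_force: [0.4, 0.4, -3.2]
gripper_width: 32.5
```

```bash
python3 -c "
from h import *
plan([453,64.2,140],19)
d=get_image('wrist');print(pix2w(d,[(453,64)],12));crop(d,0,0,640,400,1.2,'pics/w9.png')"
```

```text
t 23.2 jaw now -161.0 turn [-0.1  0.   0. ] then shift [ 9.55 17.2   0.84] j6 -0.27 pos [584.6 210.5 148.4] w 32.5
[[522.23597852  88.38766828  12.        ]]
```

>>> servo_tool(
  rows=[
    [0,0.5,0.9,0,0,0,0],
    [0,1.2,2,0,0,0,0],
    [0,1.5,2.8,0,0,0,0],
    [0,1.6,2.9,0,0,0,0],
    [0,1.6,2.9,0,0,0,0],
    [0,1.5,2.8,0,0,0,0],
    [0,1,1.8,0,0,0,0],
    [0,0.6,1.1,0,0,0,0],
    [0,0,0,2,0,0,0],
    [0,0,0,2,0,0,0],
    [0,0,0,0,0,0,0],
    [0,0,0,0,0,0,0],
  ],
)

```text
clock: 24.45
position: [452.7, 64.4, 107.2]
ee_rot: [0.814, -0.58, -0.0, 0.0]
contact_force: [-0.0, -0.3, -3.6]
gripper_width: 32.5
```

Run:
```python
from h import *
plan([453,64.2,38],19)
d=get_image('wrist')
im=np.ascontiguousarray(d["image"]);t=np.linspace(0,2*np.pi,60)
cv2.polylines(im,[w2pix(d,np.c_[453+46*np.cos(t),64.2+46*np.sin(t),t*0+12]).astype(np.int32)],True,(0,255,0),1); d["image"]=im
crop(d,0,0,640,400,1,'pics/w9.png')
```

```text
t 24.45 jaw now -161.0 turn [ 0. -0.  0.] then shift [ 0.03 -0.02  6.92] j6 -0.17 pos [452.7  64.4 107.2] w 32.5
```

View pics/w9.png

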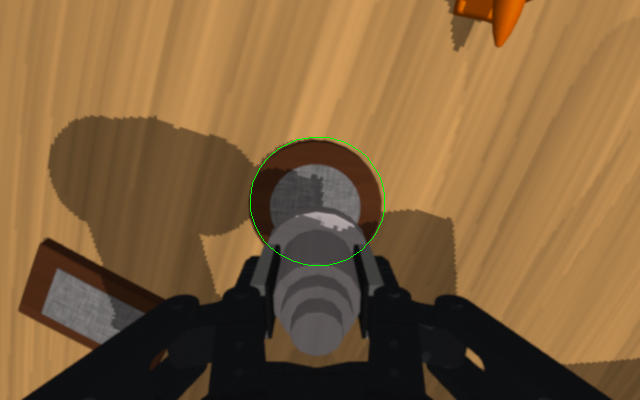

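>>> servo_tool(
  rows=[
    [0,0,0,1.5,0,0,0],
    [0,0,0,2,0,0,0],
    [0,0,0,1.3,0,0,0],
    [0,0,0,0.7,0,0,0],
    [0,0,0,0.4,0,0,0],
    [0,0,0,0.3,0,0,0],
    [0,0,0,0.2,0,0,0],
    [0,0,0,0.1,0,0,0],
    [0,0,0,0.1,0,0,0],
    [0,0,0,0.1,0,0,0],
    [0,0,0,0,0,0,0],
    [0,0,0,0,0,0,0],
  ],
)

```text
clock: 25.7
position: [452.6, 64.5, 40.4]
ee_rot: [0.814, -0.581, 0.0, -0.0]
contact_force: [0.3, -0.7, -3.5]
gripper_width: 32.8
```

>>> servo_tool(
  rows=[
    [0,0,0,0.1,0,0,0],
    [0,0,0,0.1,0,0,0],
    [0,0,0,0.1,0,0,0],
    [0,0,0,0,0,0,0],
    [0,0,0,0,0,0,0],
  ],
)

```text
clock: 26.2
position: [452.6, 64.4, 37.7]
ee_rot: [0.814, -0.581, 0.0, -0.0]
contact_force: [-1.2, 0.3, 3.7]
gripper_width: 32.5
```

>>> servo_tool(
  rows=[
    [0.5,0,0,0,0,0,0],
    [0.6,0,0,0,0,0,0],
    [1,0,0,0,0,0,0],
    [1,0,0,0,0,0,0],
    [1,0,0,0,0,0,0],
    [1,0,0,0,0,0,0],
    [1,0,0,-1,0,0,0],
    [1,0,0,-2,0,0,0],
    [1,0,0,-3,0,0,0],
    [1,0,0,-4,0,0,0],
    [1,0,0,-4,0,0,0],
    [1,0,0,0,0,0,0],
  ],
)

```text
clock: 27.4
position: [456.0, 65.7, 183.7]
ee_rot: [0.815, -0.58, 0.004, -0.006]
contact_force: [0.7, 0.1, 0.7]
gripper_width: 85.4
```

```bash
python3 -c "
from h import *
plan([600,-113,180],141)"
```

```text
t 27.4 jaw now -160.9 turn [-0.7  0.4 58.1] then shift [  4.83 -22.44   0.37] j6 -0.17 pos [456.   65.7 183.7] w 85.4
```

>>> servo_tool(
  rows=[
    [1,0,0,0,0,0,8.3],
    [1,0,0,0,0,0,8.3],
    [1,0,0,0,0,0,8.3],
    [1,0,0,0,0,0,8.3],
    [1,0,0,0,0,0,8.3],
    [1,0,0,0,0,0,8.3],
    [1,0,0,0,0,0,8.3],
    [1,0,0,0,0,0,0],
    [1,0,0,0,0,0,0],
  ],
)

```text
clock: 28.3
position: [452.4, 64.3, 177.3]
ee_rot: [-0.431, 0.902, 0.0, -0.0]
contact_force: [-0.3, 0.3, 1.2]
gripper_width: 85.1
```

```bash
python3 -c "
from h import *
plan([600,-113,180],141)"
```

```text
t 28.3 jaw now 141.1 turn [ 0.  -0.   0.1] then shift [  4.49 -22.63  -0.27] j6 -1.18 pos [452.4  64.3 177.3] w 85.1
```

>>> servo_tool(
  rows=[
    [1,0.5,-2.6,0,0,0,0],
    [1,0.6,-2.8,0,0,0,0],
    [1,0.6,-2.9,0,0,0,0],
    [1,0.6,-2.9,0,0,0,0],
    [1,0.6,-2.9,0,0,0,0],
    [1,0.6,-2.9,0,0,0,0],
    [1,0.5,-2.9,0,0,0,0],
    [1,0.5,-2.7,0,0,0,0],
    [1,0,0,0,0,0,0],
    [1,0,0,0,0,0,0],
  ],
)

```text
clock: 29.3
position: [599.3, -113.3, 176.6]
ee_rot: [-0.43, 0.903, 0.0, -0.001]
contact_force: [-0.5, -0.1, 0.0]
gripper_width: 85.2
```

```bash
python3 -c "
from h import *
plan([600,-113,180],141)
d=get_image('wrist');crop(d,0,0,640,400,1.2,'pics/w10.png')"
```

```text
t 29.3 jaw now 140.9 turn [ 0.1 -0.  -0.1] then shift [-0.07 -0.04 -0.34] j6 -0.76 pos [ 599.3 -113.3  176.6] w 85.2
```

View pics/w10.png

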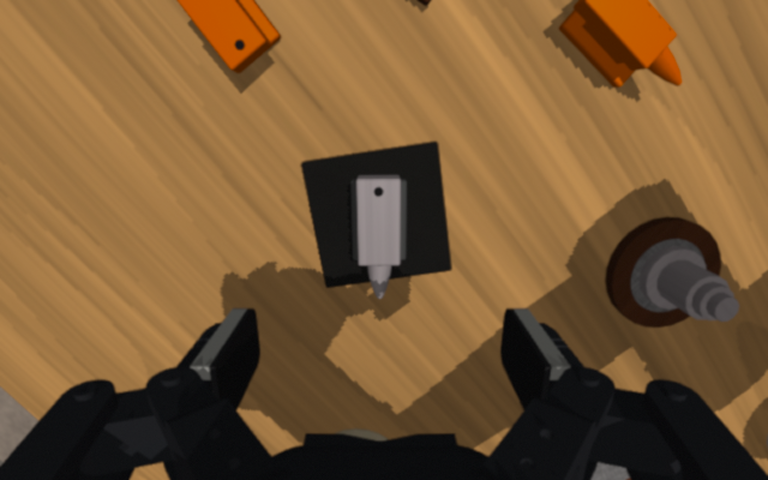

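Run:
```python
from h import *
d=get_image("wrist")
w=pix2w(d,np.array([(357,176),(404,176),(403,265),(358,265)])/1.2,48);v=w[2]+w[3]-w[0]-w[1];a=np.arctan2(v[1],v[0]);print(np.linalg.norm(v)/2,np.degrees(a), w.mean(0)[:2]+7*np.array([np.cos(a),np.sin(a)]))
plan([601,-112.3,33],141)
```

```text
59.0408860302927 50.95438548686333 [ 600.59370033 -111.05724585]
t 29.4 jaw now 141.0 turn [ 0. -0. -0.] then shift [-0.14 -0.15 14.42] j6 -0.76 pos [ 599.  -112.5  177.2] w 85.5
```

>>> servo_tool(
  rows=[
    [1,-0.1,-0.1,1,0,0,0],
    [1,0,0,2,0,0,0],
    [1,0,0,2.5,0,0,0],
    [1,0,0,2.5,0,0,0],
    [1,0,0,2.5,0,0,0],
    [1,0,0,2,0,0,0],
    [1,0,0,1,0,0,0],
    [1,0,0,0.6,0,0,0],
    [1,0,0,0.3,0,0,0],
    [1,0,0,0,0,0,0],
    [1,0,0,0,0,0,0],
  ],
)

```text
clock: 30.5
position: [601.7, -112.8, 34.2]
ee_rot: [-0.43, 0.903, -0.0, 0.001]
contact_force: [0.8, -0.0, -0.3]
gripper_width: 85.3
```

>>> servo_tool(
  rows=[
    [0.7,0,0,0,0,0,0],
    [0.5,0,0,0,0,0,0],
    [0,0,0,0,0,0,0],
    [0,0,0,0,0,0,0],
    [0,0,0,0,0,0,0],
    [0,0,0,0,0,0,0],
    [0,0,0,0,0,0,0],
    [0,0,0,0,0,0,0],
    [0,0,0,0,0,0,0],
    [0,0,0,0,0,0,0],
  ],
)

```text
clock: 31.5
position: [601.2, -112.7, 33.7]
ee_rot: [-0.43, 0.903, -0.0, 0.0]
contact_force: [-1.7, 2.5, 5.9]
gripper_width: 27.0
```

>>> servo_tool(
  rows=[
    [0,0,0,-0.3,0,0,0],
    [0,0,0,-0.7,0,0,0],
    [0,0,0,-1.5,0,0,0],
    [0,0,0,-2,0,0,0],
    [0,0,0,-2,0,0,0],
    [0,0,0,-2,0,0,0],
    [0,0,0,-2,0,0,0],
    [0,0,0,-1.5,0,0,0],
    [0,0,0,-0.5,0,0,0],
    [0,0,0,0,0,0,0],
  ],
)

```text
clock: 32.5
position: [600.8, -112.9, 158.2]
ee_rot: [-0.43, 0.903, 0.0, 0.0]
contact_force: [0.8, 0.2, -5.0]
gripper_width: 27.2
```

```bash
python3 -c "
from h import *
plan([585.6,205,150],78.3)"
```

```text
t 32.5 jaw now 140.9 turn [ 0.   0.  62.6] then shift [ 7.93 30.82  0.82] j6 -0.76 pos [ 600.8 -112.9  158.2] w 27.2
```

>>> servo_tool(
  rows=[
    [0,0,0,0,0,0,5],
    [0,0,0,0,0,0,7.5],
    [0,0,0,0,0,0,7.5],
    [0,0,0,0,0,0,7.5],
    [0,0,0,0,0,0,7.5],
    [0,0,0,0,0,0,7.5],
    [0,0,0,0,0,0,7.5],
    [0,0,0,0,0,0,7.5],
    [0,0,0,0,0,0,5.1],
    [0,0,0,0,0,0,0],
  ],
)

```text
clock: 33.5
position: [600.0, -112.8, 156.4]
ee_rot: [0.102, 0.995, -0.0, -0.002]
contact_force: [-0.0, -1.0, -5.8]
gripper_width: 26.8
```

>>> servo_tool(
  rows=[
    [0,0.4,1.3,0,0,0,0],
    [0,0.6,2.5,0,0,0,0],
    [0,0.9,3.5,0,0,0,0],
    [0,0.9,3.5,0,0,0,0],
    [0,0.9,3.5,0,0,0,0],
    [0,0.9,3.5,0,0,0,0],
    [0,0.9,3.5,0,0,0,0],
    [0,0.9,3.5,0,0,0,0],
    [0,0.8,3,0,0,0,0],
    [0,0.5,2,0,0,0,0],
    [0,0.2,1,0,0,0,0],
    [0,0,0,0,0,0,0],
  ],
)

```text
clock: 34.7
position: [585.6, 206.2, 157.7]
ee_rot: [0.1, 0.995, -0.0, -0.0]
contact_force: [0.2, -1.5, -5.2]
gripper_width: 27.3
```

Run:
```python
from h import *
plan([585.6,205,39],78.3)
d=get_image('wrist')
im=np.ascontiguousarray(d["image"]);a=np.radians(-11.7);M=np.array([[np.cos(a),-np.sin(a)],[np.sin(a),np.cos(a)]])
c=np.array([[61,36],[-61,36],[-61,-36],[61,-36]])@M.T+[585.6,205]
cv2.polylines(im,[w2pix(d,np.c_[c,np.full(4,12)]).astype(np.int32)],True,(0,255,0),1); d["image"]=im
crop(d,0,0,640,400,1,'pics/w11.png')
```

```text
t 34.7 jaw now 78.5 turn [-0.  -0.   0.2] then shift [-0.03 -0.11 11.87] j6 -2.37 pos [585.6 206.2 157.7] w 27.3
```

View pics/w11.png

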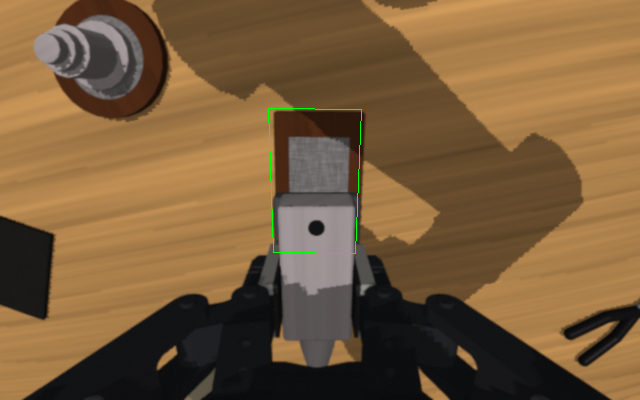

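>>> servo_tool(
  rows=[
    [0,0,0,1,0,0,0],
    [0,0,0,2,0,0,0],
    [0,0,0,2.3,0,0,0],
    [0,0,0,2,0,0,0],
    [0,0,0,1.5,0,0,0],
    [0,0,0,1,0,0,0],
    [0,0,0,0.6,0,0,0],
    [0,0,0,0.4,0,0,0],
    [0,0,0,0.3,0,0,0],
    [0,0,0,0.2,0,0,0],
    [0,0,0,0,0,0,0],
    [0,0,0,0,0,0,0],
  ],
)

```text
clock: 35.95
position: [586.3, 205.0, 45.7]
ee_rot: [0.102, 0.995, 0.0, 0.0]
contact_force: [0.5, -1.0, -4.4]
gripper_width: 27.2
```

```bash
python3 -c "
from h import *
plan([585.6,206.2,39.5],78.3)"
```

```text
t 35.95 jaw now 78.3 turn [0. 0. 0.] then shift [0.09 0.1  0.62] j6 -2.37 pos [586.3 205.   45.7] w 27.2
```

>>> servo_tool(
  rows=[
    [0,0.05,0.1,0.2,0,0,0],
    [0,0,0,0.1,0,0,0],
    [0,0,0,0.1,0,0,0],
    [0,0,0,0.1,0,0,0],
    [0,0,0,0.05,0,0,0],
    [0,0,0,0.05,0,0,0],
    [0,0,0,0,0,0,0],
    [0,0,0,0,0,0,0],
  ],
)

```text
clock: 36.75
position: [585.7, 205.8, 39.7]
ee_rot: [0.102, 0.995, -0.0, 0.0]
contact_force: [-1.8, -1.1, -0.8]
gripper_width: 27.1
```

Contact. Release and rise.

>>> servo_tool(
  rows=[
    [0.5,0,0,0,0,0,0],
    [0.6,0,0,0,0,0,0],
    [1,0,0,0,0,0,0],
    [1,0,0,0,0,0,0],
    [1,0,0,0,0,0,0],
    [1,0,0,0,0,0,0],
    [1,0,0,-1,0,0,0],
    [1,0,0,-2,0,0,0],
    [1,0,0,-3,0,0,0],
    [1,0,0,-3,0,0,0],
    [1,0,0,-3,0,0,0],
    [1,0,0,-2,0,0,0],
  ],
)

```text
clock: 37.95
position: [586.6, 206.2, 182.9]
ee_rot: [0.102, 0.995, 0.001, 0.002]
contact_force: [-0.3, 0.1, -0.7]
gripper_width: 85.2
```

>>> servo_tool(
  rows=[
    [1,0,0,0,0,0,0],
    [1,0,0,0,0,0,0],
    [1,0,0,0,0,0,0],
  ],
)

```text
clock: 38.25
position: [585.0, 205.5, 178.2]
ee_rot: [0.102, 0.995, -0.001, -0.001]
contact_force: [-0.2, -0.0, -0.7]
gripper_width: 85.2
```

Run:
```python
from h import *
d=get_image('wrist');t=get_image('top')
a=cv2.resize(d["image"],None,fx=1,fy=1)[:, :560]
b=cv2.resize(t["image"][140:270,170:450],None,fx=2,fy=2)
im=np.zeros((400+260,560,3),np.uint8);im[:400]=a;im[400:]=b
im=cv2.resize(im,None,fx=.9,fy=.9,interpolation=cv2.INTER_AREA)
cv2.imwrite('pics/fin.png',im[:,:,::-1])
```

```text
(no output)
```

View pics/fin.png

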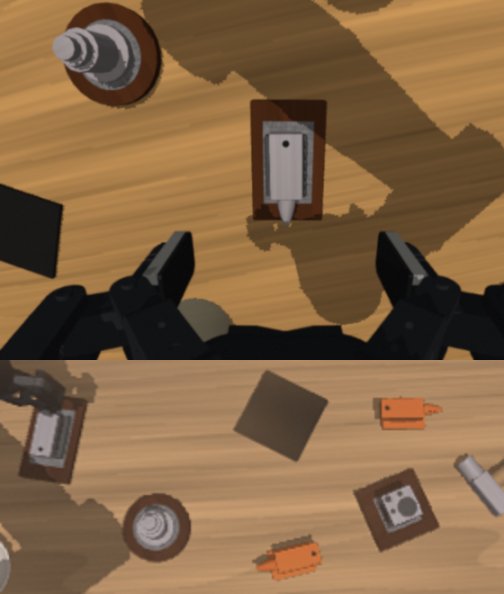

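Run:
```python
from h import *
np.set_printoptions(precision=1,suppress=True)
t=get_image('top');f=lambda u,v,z:pix2w(t,[((u/.9)/2+170,(v/.9-400)/2+140)],z)[0]
print("block",f(400,505,54),"sq base",f(397,509,12)); print("mandrel top",f(150,524,74),"foot",f(156,527,20),"round",f(156.5,527,12))
d=get_image('wrist');g=lambda u,v,z:pix2w(d,[(u/.9,v/.9)],z)[0]
w=np.array([g(*p,54) for p in [(268,134),(301,134),(301,200),(270,200)]]);v=w[2]+w[3]-w[0]-w[1];a=np.arctan2(v[1],v[0])
print("anvil",np.degrees(a),w.mean(0)[:2]+7*np.array([np.cos(a),np.sin(a)]))
w=np.array([g(*p,12) for p in [(251,100),(327,100),(324,219),(253,219)]]);v=w[2]+w[3]-w[0]-w[1];print("long",w.mean(0),np.degrees(np.arctan2(v[1],v[0])))
```

```text
block [ 457.4 -256.1   54. ] sq base [ 458.  -260.1   12. ]
mandrel top [448.9  65.2  74. ] foot [451.4  65.4  20. ] round [452.4  65.8  12. ]
anvil -10.881244462816802 [587.8 205.4]
long [587.4 209.1  12. ] -11.76526453546435
```

All within about 4 mm of their base centres, well inside the 12 mm limit; handing in.

```bash
python3 -c "
from bench import *
print(job_done())"
```

```text
the job is handed in; nothing more can be done
None
```

All three tools are on their home bases, and I handed the job in with about 38 s of the 96 s used. I parked the anvil on the rubber mat and released it there. Then I moved the block to the square base, the mandrel to the round base, and the anvil from the mat to the long base. Each was lowered until it touched before I let go.

My last picture checks, against limits of 12 mm and 0.2 rad:

| Tool | Off its base centre | Turn against its base |
|---|---|---|
| Doming block | about 4 mm | square by eye; set down at about 19°, the angle I measured for the base |
| Mandrel | about 1 mm at the foot, 3.5 mm at the top | not needed (round) |
| Anvil | about 4 mm | about 1° |

- **Upright and clear:** all three look upright, and the gripper was open and well above them, touching nothing.
- **Disagreements:** the two cameras differ by 2–4 mm, for example on the long base's y position. The mandrel's top and foot differ by about 2.5 mm. Both fit with calibration and hand-picked pixel error.
- **Left alone:** I never went near the jar, dish, hammer or orange look-alikes with the fingers down. I did not measure afterwards whether they had shifted.

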